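Vent the filter station and hold up the filter cassette

ROBOT

A 6-joint arm with a two-finger parallel gripper is mounted at the origin on the work surface. World frame = base frame: x ahead of the robot, y to its left, z up, the work surface at z = 0. Lengths are in m, angles in rad, forces in N, time in s.
With the tool pointing down it reaches from about 0.325 to 1 m from the base axis. Payload 5.1 kg.
Tool frame: the origin (TCP) lies midway between the tips of the shut fingers; the grasp point (between the pads) lies 19 mm behind it; z points along the fingers, y is the line along which they close (so a half turn about z gives the same grasp; the last joint's range is limited). The gripper opens to 85 mm and grips with 20 to 120 N. Pads are 22 mm wide; open, the fingers measure 114 mm over their backs; the gripper's body (76 mm by 85 mm) begins 54 mm behind the grasp point. The pads swing forward as they close: fully open they stand 13 mm farther back than shut.
Start: joints at [-1.222, 0.124, 1.65, -0, 1.367, -0.083], TCP at [0.272, -0.59, 0.203] pointing down, gripper open.
Joint ranges: [-2.61, 2.61], [-1.02, 2.33], [0.03, 2.71], [-1.35, 4.49], [0.32, 2.68], [-2.91, 2.91]. Speed limits (rad/s): [2.57, 2.57, 3.14, 3.14, 3.14, 3.14].

INTERFACE

Orientations are given as a unit quaternion [x, y, z, w].
In Python, from plant import bot gives the robot as it stands.
- The arm moves only by the tool arm_command, never from a script. Its argument "motion" is a list of rows, each a list of 2 entries, a list of its own where there are three numbers: the shift along the world's x, y, z as a fraction of full scale, then the turn, a rotation vector about the world's x, y, z as a fraction of full scale. In form: [[[tx, ty, tz], [rx, ry, rz]], ...]. A call has 1 to 10 rows; each row is the pose to reach, as a shift and turn from the pose commanded when the call began; what a row does not reach only later rows make up. Full scale, the value 1, is 0.25 m for a shift and 0.5 rad for a turn. A row lasts 1/10 s, in which the tool goes at most 50 mm and 8.59 degrees, less where a joint would pass 70% of its speed; a pose out of reach is approached as far as the arm can. A call with a number of a shift or a turn outside -1 to 1 is refused whole. A call with a gripper value outside its range is refused whole. "grip" is the opening in per cent of the stroke, from 0 (shut) to 100 (fully open), set as the call begins (left out, the last holds). The fingers move at their own pace and stop on an object; "grip_force" is the grip in N (left out, the last holds). Time passes only in rows, so rows that repeat a pose let the fingers close. It gives the time, the measured TCP pose, the force, the opening and the grip force at its end, in the units of the state.
- bot.get_obs(): the state, without advancing time (a new reading comes with each control period).
- bot.snapshot(name): name is "scene" or "top"; returns a dict with "img" (384x512x3 uint8, red, green, blue), "depth" (384x512 float32, m along the optical axis (not along the pixel's ray), 0 where there is no reading), "fx", "fy", "cx", "cy" (pixels), "eye" and "orientation" of the camera in the world. Camera axes: x right, y down, z forward; pixel columns grow to the right and rows downward; lengths in m; the calibration is good to about 2 mm. A picture is of the moment at which its call begins.
- bot.finish_job(): hands the job in; it is judged then, once.
The state is a dict: "time": time; "qpos": joint angles; "joint_velocities": joint speeds; "joint_torque": joint torques, N m; "tcp_pos": TCP position; "tool_rot": TCP orientation; "contact_force": force on the tool from outside, world axes, zero at the start; "torque": the same for the moment, N m; "width": opening from 0.0 (shut) to 1.0 (fully open); "grip_force": force on a finger pad.
Only numpy, scipy, OpenCV 4.12 (cv2) and the standard library are available. Lean on these libraries where they do the work, as an engineer would, in place of code of your own. Each camera call takes 0.05 s, during which the arm holds its last target. There are 200 camera calls.

TASK

Vent the filter station: take its sprung vent lever by its black T-handle, pull it towards the robot through its full stroke, then ease it slowly all the way back to rest without letting it fly. After that, pinch the two opposed side catches of the filter cassette, the one with the round dome on top, lift it straight out of the station and finish while holding it in the gripper with both catches pinched, level and still, its underside about 10 cm above the station's deck. Leave the flat-topped blank cassette in its well and the bottle, beaker and gas can where they stand.

Things in the scene. Friction and masses are not known exactly. Their poses are not given: they have to be found in the camera images.
- station: White filter station fixed on the bench, 150 (x) x 210 (y) mm, flat deck 70 mm up. Two wells 36 mm deep, centred 50 mm to +y and -y of the origin, hold one cassette each, either way round. A grey block at the +y end carries the vent lever. Origin: centre of its underside, bench height. x away from the robot, y left towards the lever, z up; turned up to 0.25 rad.
- vent_lever (a joint): Sprung lever, rad. 0 = at rest, leaning 0.45 from upright away from the robot (station +x); grows as the handle is pulled over the top towards the robot (-x); 0.9 = stop, leaning 0.45 towards the robot. Spring pull at the handle: 3 N at rest to 10 N at the stop, plus drag 0.25 N m s/rad. Let go at the stop it flies back at about 4 rad/s.
- handle (a point): Centre of the black T-handle, a cylinder 22 mm thick and 36 mm long lying along the station's y, on the end of the lever's steel rod (8 mm thick); at rest 174 mm above the bench. Moves with the lever on an arc of radius 110 mm about lever_pivot, in the station's x-z plane.
- lever_pivot (a point): Centre of the lever's hinge (axis along the station's y), 75 mm above the bench, at station x 0, y +150 mm.
- filter_grip (a point): Filter cassette, the one with a round dome (29 mm wide, 18 mm high) on its top: loose grey block 30 (x) x 60 (y) x 74 mm high, 0.25 kg, upper 38 mm above the deck, white catch plates on its -x and +x sides. Point: midway between the plates, 64 mm above its underside, 28 mm above the deck when seated. Axes as the station's when seated; catches are pinched along x.
- filter_near (a joint): Catch on the cassette's -x side, m: 0 = sprung out, hooked under the deck; 0.006 = pressed in flat on the block; unhooked beyond 0.003 (both must be). 3 N starts it, 7 N holds it in. Upright plate 24 mm wide (y), 5 mm thick, its top 42 mm above the deck. Over the outer faces of both plates: 52 mm when out, 40 mm when pinched.
- filter_far (a joint): Catch on the cassette's +x side, m: 0 = sprung out, hooked under the deck; 0.006 = pressed in flat on the block; unhooked beyond 0.003 (both must be). 3 N starts it, 7 N holds it in. Upright plate 24 mm wide (y), 5 mm thick, its top 42 mm above the deck. Over the outer faces of both plates: 52 mm when out, 40 mm when pinched.
- blank_grip (a point): Blank cassette, flat top without dome, to be left alone in the other well; otherwise the same size, material and catches as the filter cassette. Point and axes as for the filter cassette.
- wash_bottle: Bystander: white plastic bottle, 68 mm diameter, 150 mm tall. Origin: centre of its underside.
- beaker: Bystander: glass beaker, 70 mm diameter, 90 mm tall. Origin: centre of its underside.
- gas_can: Bystander: white gas can with a brass valve, 90 mm diameter, 105 mm tall. Origin: centre of its underside.
Not all that is in view belongs to the job. What is shaped like the part that bears filter_grip but green or red is not meant.

How it is judged:
On the way, in this order (a step that is already met when the one before it is completed fails the run):
1. the vent lever is pulled through its stroke (at least 0.8 of 0.9 rad) (value of joint vent_lever above 0.8 rad), for 0.1 s.
2. the lever is back at rest (under 0.06 rad) (value of joint vent_lever below 0.06 rad), for 0.2 s.
3. both catches of the filter cassette are pinched and it is out of its well (value of joint each of filter_near, filter_far above 0.003 m and height (world z) of filter_grip above 0.145 m), for 0.2 s.
At the end, for the whole second after the job is handed in: Filter cassette held still in the fingers (over 4 N, under 0.03 m/s), both catches pinched over 3 mm, upright within 0.2 rad, underside over 75 mm above the deck, touching neither station nor blank cassette; lever under 0.06 rad; blank cassette within 10 mm of its start (height (world z) of filter_grip above 0.209 m and angle between filter_grip's own z axis and vertical below 0.2 rad and linear speed of filter below 0.03 m/s and value of joint each of filter_near, filter_far above 0.003 m and contact force between filter and the fingers above 4 N and contact force between filter and station below 0.2 N and contact force between filter and blank below 0.2 N and value of joint vent_lever below 0.06 rad and distance of blank_grip from where it was at the start of the episode below 0.01 m); the arm keeps its last pose, push and grip.
It fails at once if the lever flies back (faster than 2.5 rad/s) (velocity of joint vent_lever below -2.5 rad/s).
It fails at once if the filter cassette is tipped by more than 0.6 rad (angle between filter_grip's own z axis and vertical above 0.6 rad).
It fails at once if the blank cassette leaves its well (distance of blank_grip from where it was at the start of the episode above 0.03 m).
It fails at once if the bottle, beaker or gas can is moved by more than 40 mm (distance of any of wash_bottle, beaker, gas_can from where it was at the start of the episode above 0.04 m).
It also fails if it takes over 51 s, if anything falls off the work surface, if the arm or the gripper's body presses on something with over 40 N, if the wrist force passes 120 N, or if a joint passes its speed limit or range.

## Working session

There is one attempt and no reset: what is moved stays moved. The work goes in short steps, Python scripts to look and compute and a tool call to move; the robot and the scene stay as the last step left them, time stands still between calls to the robot, and variables do not carry over. Pictures are saved under pics/ and viewed, at most 10 in all, crops included, and the job is handed in when it is done.

Besides the shell and the picture viewer there is one more tool, called after "Call:" as name(argument=value, ...), one argument or row to a line, values as JSON. arm_command: Moves the arm, as the interface text tells. Its arguments: {"type":"object","properties":{"motion":{"type":"array"},"grip":{"type":"number"},"grip_force":{"type":"number"}},"required":["motion"]}

```bash
mkdir -p pics; cat > h.py <<'E'
import numpy as np, cv2
from scipy.spatial.transform import Rotation as R
from plant import bot
def snap(n,f=None):
    s=bot.snapshot(n)
    if f: cv2.imwrite('pics/'+f,cv2.cvtColor(s['img'],cv2.COLOR_RGB2BGR))
    return s
def cloud(s):
    d=s['depth'];v,u=np.mgrid[:d.shape[0],:d.shape[1]]
    p=np.stack([(u-s['cx'])/s['fx']*d,(v-s['cy'])/s['fy']*d,d],-1)
    w=p@R.from_quat(s['orientation']).as_matrix().T+np.array(s['eye'])
    w[d==0]=np.nan
    return w
E
python3 - <<'E'
from h import *
for n in('scene','top'):
    s=snap(n,n+'0.png'); np.savez(n+'0.npz',w=cloud(s),img=s['img']); print(n,s['eye'],s['orientation'],s['fx'])
print(bot.get_obs())
E
```

```text
scene [ 0.91419015 -0.69223158  1.38696823] [ 0.93318003  0.22379779 -0.07037399 -0.27228124] 470.0814450576612
top [0.44786221 0.00483276 1.16072773] [ 0.70964684 -0.70371173  0.02869263 -0.01918061] 355.3707915126559
{'time': 0.1, 'qpos': array([-1.22158279e+00,  1.24441231e-01,  1.65156606e+00, -1.73804659e-05,
        1.36746006e+00, -8.25719541e-02]), 'joint_velocities': array([ 0.0009693 , -0.0029376 , -0.00312061,  0.00096205, -0.00157714,
        0.00116421]), 'joint_torque': array([ 3.82732549e-05, -4.24931145e+01, -3.66654432e+01, -1.45377112e-04,
        3.88359244e-03, -1.99889121e-05]), 'tcp_pos': array([ 0.27179783, -0.58977815,  0.20185818]), 'tool_rot': array([ 9.76784733e-01,  2.14221161e-01, -1.33032215e-04, -9.27899364e-04]), 'contact_force': array([ 0.92041609, -0.0541469 , -0.2392404 ]), 'torque': array([ 0.03546308, -0.04403078, -0.02004026]), 'grip_force': 0.0, 'width': 1.0012978614048649}
```

View pics/scene0.png

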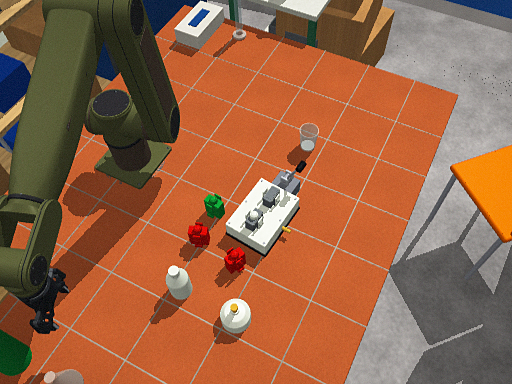

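View pics/top0.png

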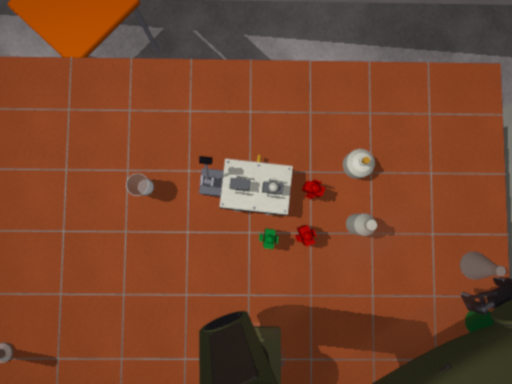

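The top view shows the station at about (256,187), the domed filter cassette at (273,187), the blank at (240,184) and the black handle at (205,160). The beaker at (140,185) is on the lever side. The red and green decoys are at (313,188), (306,235) and (270,238).

```bash
python3 - <<'E'
from h import *
for n in('top','scene'):
    f=np.load(n+'0.npz');w=f['w'];img=f['img'].astype(int)
    roi=np.zeros(w.shape[:2],bool)
    if n=='top': roi[145:225,190:310]=1
    else: roi[150:265,215:320]=1
    z=w[...,2]
    deck=roi&(abs(z-.07)<.006)&(img.min(-1)>120)
    r=cv2.minAreaRect(w[deck][:,:2].astype(np.float32));print(n,'deck',deck.sum(),r,np.median(z[deck]))
    for lo,hi,lab in((.10,.118,'cass'),(.118,.15,'dome'),(.155,.2,'handle')):
        m=roi&(z>lo)&(z<hi)
        k,l,st,c=cv2.connectedComponentsWithStats(m.astype(np.uint8))
        for i in range(1,k):
            if st[i,4]>6: print(lab,st[i],w[l==i].mean(0).round(4),w[l==i].min(0).round(3),w[l==i].max(0).round(3))
f=np.load('top0.npz');w=f['w']
for n,u,v in(('beaker',140,185),('bottle',362,224),('can',358,163),('red',313,188)):print(n,w[v,u])
s=cv2.imread('pics/scene0.png')[150:260,215:325];cv2.imwrite('pics/c.png',cv2.resize(s,None,fx=5,fy=5,interpolation=cv2.INTER_CUBIC))
E
```

```text
top deck 2537 ((0.5439328551292419, -0.02026379108428955), (0.20981907844543457, 0.15004509687423706), 84.25694274902344) 0.06892730590756946
cass [206 173   3   5  12] [0.573  0.126  0.1088] [0.567 0.123 0.101] [0.578 0.13  0.118]
cass [237 175   8   2  16] [0.5719 0.0267 0.1092] [0.57  0.016 0.105] [0.574 0.037 0.112]
cass [230 178  21  12 211] [0.5486 0.029  0.1072] [ 0.532 -0.002  0.101] [0.565 0.058 0.112]
cass [270 178   8   3  16] [ 0.5619 -0.0715  0.1106] [ 0.559 -0.082  0.105] [ 0.566 -0.061  0.115]
cass [263 181  21  13 153] [ 0.5381 -0.0692  0.1075] [ 0.521 -0.1    0.102] [ 0.557 -0.04   0.118]
cass [235 190   8   3  17] [0.5248 0.0326 0.1092] [0.523 0.022 0.103] [0.528 0.043 0.113]
cass [268 194   9   3  17] [ 0.515  -0.0675  0.109 ] [ 0.512 -0.079  0.101] [ 0.518 -0.056  0.114]
dome [205 167   3   7  17] [0.5853 0.1259 0.1364] [0.577 0.122 0.121] [0.591 0.13  0.148]
dome [269 183   9   9  55] [ 0.5383 -0.07    0.1226] [ 0.526 -0.081  0.119] [ 0.549 -0.058  0.13 ]
handle [199 156  14  10 107] [0.6054 0.1229 0.1806] [0.595 0.106 0.156] [0.618 0.142 0.187]
scene deck 1944 (
[... 160 characters left out ...]
4 0.1263 0.1079] [0.565 0.123 0.1  ] [0.58  0.129 0.117]
cass [262 185  18  18 204] [0.5497 0.0291 0.1085] [ 0.52  -0.002  0.1  ] [0.576 0.062 0.117]
cass [245 207  18  19 176] [ 0.5401 -0.0724  0.1091] [ 0.513 -0.101  0.1  ] [ 0.565 -0.037  0.118]
dome [292 170   5   4  11] [0.5847 0.1259 0.1322] [0.578 0.122 0.121] [0.592 0.128 0.144]
dome [250 211   8   9  48] [ 0.5413 -0.0705  0.124 ] [ 0.53  -0.082  0.118] [ 0.552 -0.054  0.131]
handle [295 160  12  13  82] [0.608  0.1217 0.1814] [0.595 0.104 0.167] [0.619 0.146 0.19 ]
beaker [0.55014886 0.35551341 0.00369552]
bottle [ 0.43106477 -0.33162507  0.11789367]
can [ 0.61881523 -0.33650059  0.07176225]
red [ 0.53814827 -0.19282187  0.09049591]
```

View pics/c.png

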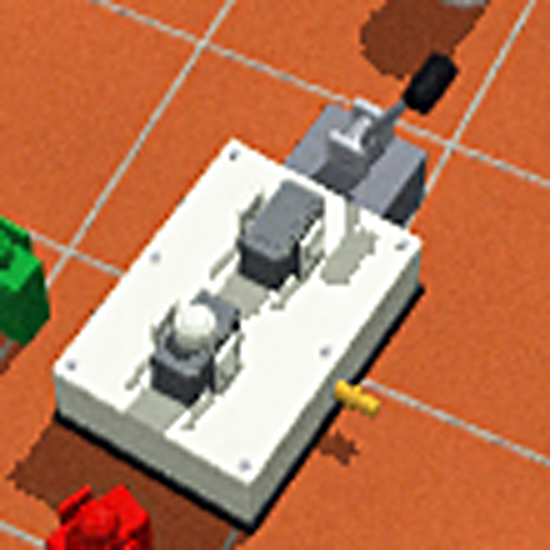

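Call:
arm_command(
  motion=[
    [[0.4,0.96,0.6],[0,0,0.7]],
    [[0.4,0.96,0.6],[0,0,0.7]],
    [[0.4,0.96,0.6],[0,0,0.7]],
    [[0.4,0.96,0.6],[0,0,0.7]],
    [[0.4,0.96,0.6],[0,0,0.7]],
    [[0.4,0.96,0.6],[0,0,0.7]],
    [[0.4,0.96,0.6],[0,0,0.7]],
  ],
  grip=100,
)

```text
time: 0.8
tcp_pos: [0.3744, -0.3477, 0.3582]
tool_rot: [0.924, 0.383, 0.002, 0.004]
contact_force: [0.7, -0.4, 0.5]
width: 1.002
grip_force: 0.0
```

Call:
arm_command(
  motion=[
    [[0.4,0.96,0],[0,0,0.7]],
    [[0.4,0.96,0],[0,0,0.7]],
    [[0.4,0.96,0],[0,0,0.7]],
    [[0.4,0.96,0],[0,0,0.7]],
    [[0.4,0.96,0],[0,0,0.7]],
    [[0.4,0.96,0],[0,0,0.7]],
    [[0.4,0.96,0],[0,0,0.7]],
  ],
)

```text
time: 1.5
tcp_pos: [0.4721, -0.1095, 0.3519]
tool_rot: [0.843, 0.537, -0.001, -0.001]
contact_force: [-0.4, 0.0, 0.0]
width: 1.001
grip_force: 0.0
```

```bash
cat >> h.py <<'E'
C=np.array([.545,-.020]);YAW=-.100
ex=np.array([np.cos(YAW),np.sin(YAW),0]);ey=np.array([-ex[1],ex[0],0])
def pose(p,a=0):  # tool y along station x
    z=np.array([0,0,-1.]);y=ex;x=np.cross(y,z)
    return np.array(p),R.from_rotvec(ey*a)*R.from_matrix(np.stack([x,y,z],1))
def lever(th,off):
    a=.45-th
    h=np.array([*C,.075])+.15*ey+.11*(np.sin(a)*ex+np.array([0,0,np.cos(a)]))
    d=-(np.sin(a)*ex+np.array([0,0,np.cos(a)]))
    return pose(h+off*d,a)
def cmd(t,frm=None):
    o=bot.get_obs();p0,r0=frm or (o['tcp_pos'],R.from_quat(o['tool_rot']))
    print('shift',((t[0]-p0)/.25).round(3),'turn',((t[1]*r0.inv()).as_rotvec()/.5).round(3))
E
python3 - <<'E'
from h import *
o=bot.get_obs();print(o['time'],o['tcp_pos'],o['tool_rot'],o['qpos'])
cmd(lever(0,-.07))
E
```

```text
1.5 [ 0.47210851 -0.10945559  0.35191592] [ 8.43330476e-01  5.37394505e-01 -7.47760000e-04 -5.43955696e-04] [-3.38326850e-01 -2.96891653e-01  1.79879137e+00 -5.06586826e-04
  1.64147191e+00  9.77445517e-02]
shift [ 0.663  0.924 -0.459] turn [0.24  0.868 0.661]
```

Call:
arm_command(
  motion=[
    [[0.15,0.2,0],[0.06,0.2,0.16]],
    [[0.3,0.4,0],[0.12,0.4,0.33]],
    [[0.45,0.6,0],[0.18,0.6,0.5]],
    [[0.6,0.8,-0.15],[0.24,0.868,0.66]],
    [[0.663,0.924,-0.3],[0.24,0.868,0.66]],
    [[0.663,0.924,-0.459],[0.24,0.868,0.66]],
    [[0.663,0.924,-0.459],[0.24,0.868,0.66]],
    [[0.663,0.924,-0.459],[0.24,0.868,0.66]],
    [[0.663,0.924,-0.459],[0.24,0.868,0.66]],
  ],
  grip=70,
)

```text
time: 2.4
tcp_pos: [0.6376, 0.1185, 0.2375]
tool_rot: [0.725, 0.652, -0.15, -0.166]
contact_force: [-0.3, -0.1, 0.9]
width: 0.701
grip_force: 0.0
```

```bash
python3 - <<'E'
from h import *
s=snap('scene'); i=s['img'][100:210,240:350,::-1];cv2.imwrite('pics/d.png',cv2.resize(i,None,fx=5,fy=5,interpolation=cv2.INTER_CUBIC))
print(bot.get_obs()['qpos'])
cmd(lever(0,-.07));cmd(lever(0,.022))
E
```

```text
[0.06651103 0.39234844 1.31861052 0.07664934 1.87115196 0.17836774]
shift [-0.002  0.012 -0.01 ] turn [0.002 0.006 0.011]
shift [-0.161  0.028 -0.342] turn [0.002 0.006 0.011]
```

View pics/d.png

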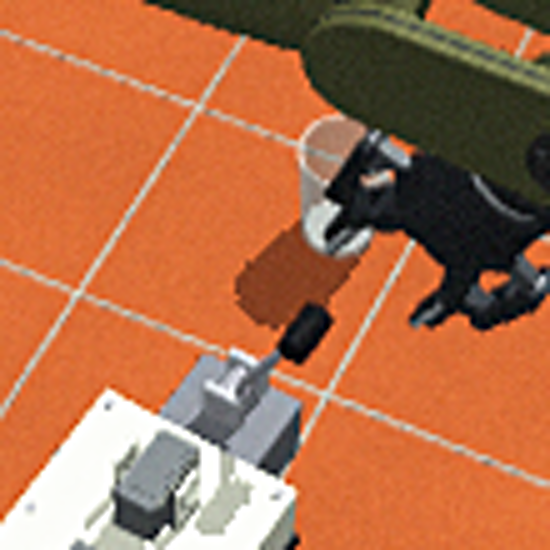

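The fingers straddle the line of the handle (310,330 in the crop). I'll descend along the rod and close.

Call:
arm_command(
  motion=[
    [[-0.05,0.02,-0.11],[0,0,0]],
    [[-0.1,0.028,-0.22],[0,0,0]],
    [[-0.161,0.028,-0.34],[0,0,0.01]],
    [[-0.161,0.028,-0.34],[0,0,0.01]],
    [[-0.161,0.028,-0.34],[0,0,0.01]],
  ],
)

```text
time: 2.95
tcp_pos: [0.5984, 0.1265, 0.1559]
tool_rot: [0.723, 0.654, -0.148, -0.164]
contact_force: [-0.3, 1.1, 0.3]
width: 0.695
grip_force: 0.0
```

Call:
arm_command(
  motion=[
    [[0,0,0],[0,0,0]],
    [[0,0,0],[0,0,0]],
    [[0,0,0],[0,0,0]],
    [[0,0,0],[0,0,0]],
    [[0,0,0],[0,0,0]],
    [[0,0,0],[0,0,0]],
  ],
  grip=0,
  grip_force=40,
)

```text
time: 3.55
tcp_pos: [0.6006, 0.1277, 0.1581]
tool_rot: [0.723, 0.655, -0.146, -0.162]
contact_force: [3.9, -0.5, 11.7]
width: 0.002
grip_force: 6.0
```

```bash
python3 - <<'E'
from h import *
s=snap('scene'); i=s['img'][100:210,240:350,::-1];cv2.imwrite('pics/e.png',cv2.resize(i,None,fx=5,fy=5,interpolation=cv2.INTER_CUBIC))
o=bot.get_obs();print(o['time'],o['tcp_pos'],o['contact_force'],o['width'],o['grip_force'])
b=lever(0,.022)
for t in np.r_[.09:1:.09]: cmd(lever(t,.022),b)
cmd(lever(.93,.022),b)
E
```

```text
3.6 [0.60062797 0.12771303 0.15809172] [ 4.43962584 -0.82120777 11.57349408] -4.9469319552063145e-05 6.039889007806778
shift [-0.029  0.003  0.012] turn [-0.018 -0.179  0.   ]
shift [-0.059  0.006  0.022] turn [-0.036 -0.358  0.   ]
shift [-0.09   0.009  0.029] turn [-0.054 -0.537  0.   ]
shift [-0.121  0.012  0.034] turn [-0.072 -0.716  0.   ]
shift [-0.152  0.015  0.035] turn [-0.09  -0.896  0.   ]
shift [-0.184  0.018  0.034] turn [-0.108 -1.075  0.   ]
shift [-0.215  0.022  0.029] turn [-0.126 -1.254  0.   ]
shift [-0.246  0.025  0.022] turn [-0.144 -1.433  0.   ]
shift [-0.276  0.028  0.012] turn [-0.162 -1.612  0.   ]
shift [-0.305  0.031  0.   ] turn [-0.18  -1.791 -0.   ]
shift [-0.332  0.033 -0.015] turn [-0.198 -1.97   0.   ]
shift [-0.314  0.032 -0.005] turn [-0.186 -1.851  0.   ]
```

View pics/e.png

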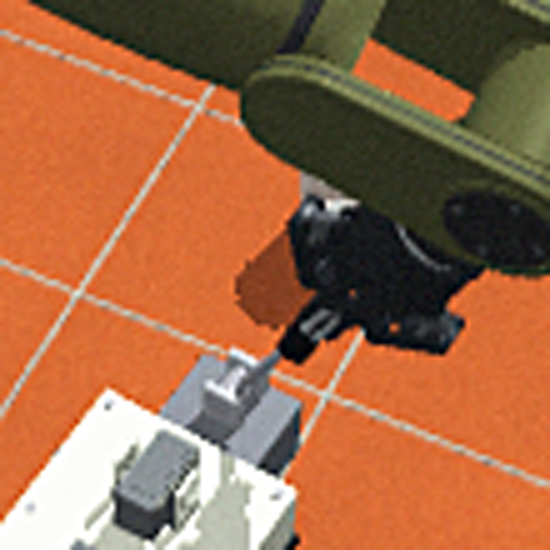

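The fingers shut fully (width 0), so the handle isn't between the pads. I'll check where it is relative to the fingers.

```bash
python3 - <<'E'
from h import *
s=snap('scene');w=cloud(s);img=s['img'].astype(int)
i=s['img'][140:190,275:335,::-1];cv2.imwrite('pics/f.png',cv2.resize(i,None,fx=10,fy=10,interpolation=cv2.INTER_CUBIC))
for v in range(155,176,2):
    print(v,[ (u,*(w[v,u]*1000).round().astype(int)) for u in range(290,318,3) if img[v,u].max()<110 ])
t=snap('top');w=cloud(t);img=t['img'].astype(int)
for v in range(150,178,3):
    print(v,[ (u,*(w[v,u]*1000).round().astype(int)) for u in range(196,216,3) if img[v,u].max()<90])
print(bot.get_obs()['tcp_pos'])
E
```

```text
155 [(299, np.int64(536), np.int64(286), np.int64(2)), (302, np.int64(612), np.int64(116), np.int64(248)), (305, np.int64(618), np.int64(126), np.int64(240)), (308, np.int64(632), np.int64(112), np.int64(266)), (311, np.int64(644), np.int64(105), np.int64(281)), (314, np.int64(659), np.int64(85), np.int64(314)), (317, np.int64(668), np.int64(85), np.int64(319))]
157 [(302, np.int64(612), np.int64(117), np.int64(238)), (305, np.int64(625), np.int64(108), np.int64(256)), (308, np.int64(633), np.int64(110), np.int64(258)), (311, np.int64(642), np.int64(112), np.int64(262)), (314, np.int64(651), np.int64(115), np.int64(263)), (317, np.int64(669), np.int64(85), np.int64(311))]
159 [(302, np.int64(607), np.int64(131), np.int64(207)), (305, np.int64(623), np.int64(114), np.int64(237)), (308, np.int64(634), np.int64(110), np.int64(249)), (311, np.int64(637), np.int64(129), np.int64(229)), (314, np.int64(654), np.int64(107), np.int64(265)), (317, np.int64(670), np.int64(84), np.int64(303))]
161 [(302, np.int64(612), np.int64(120), np.int64(213)), (305, np.int64(623), np.int64(115), np.int64(2
[... 4562 characters left out ...]
t64(522), np.int64(84), np.int64(551)), (205, np.int64(522), np.int64(79), np.int64(548)), (208, np.int64(522), np.int64(74), np.int64(549)), (211, np.int64(522), np.int64(69), np.int64(547)), (214, np.int64(522), np.int64(64), np.int64(548))]
177 [(196, np.int64(516), np.int64(93), np.int64(555)), (199, np.int64(516), np.int64(89), np.int64(552)), (202, np.int64(516), np.int64(84), np.int64(552)), (205, np.int64(517), np.int64(79), np.int64(551)), (208, np.int64(517), np.int64(74), np.int64(550)), (211, np.int64(517), np.int64(68), np.int64(551)), (214, np.int64(517), np.int64(63), np.int64(549))]
[0.60064356 0.12767783 0.15808786]<stdin>:5: RuntimeWarning: invalid value encountered in cast
```

View pics/f.png

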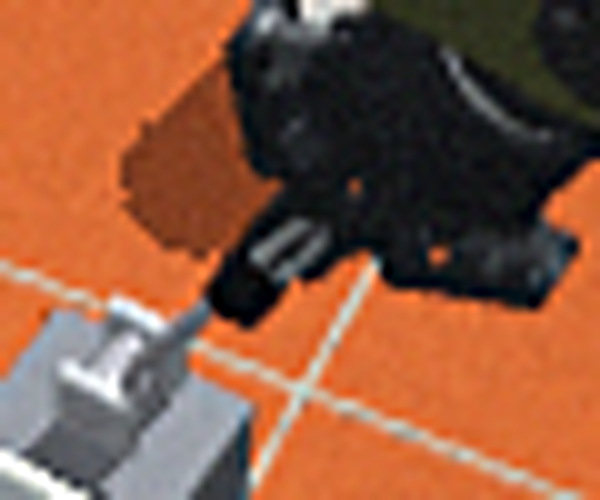

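The shut finger tips sit on top of the handle at (250,270 in the crop), though the reported TCP lies beyond the handle centre. I'll back off along the axis with the fingers shut and compare the real tips with the reported TCP.

Call:
arm_command(
  motion=[
    [[0.05,-0.005,0.11],[0,0,0]],
    [[0.1,-0.01,0.22],[0,0,0]],
    [[0.1,-0.01,0.22],[0,0,0]],
    [[0.1,-0.01,0.22],[0,0,0]],
  ],
)

```text
time: 4.1
tcp_pos: [0.6232, 0.1252, 0.209]
tool_rot: [0.723, 0.655, -0.149, -0.164]
contact_force: [-0.5, 0.1, -0.8]
width: 0.001
grip_force: 0.0
```

```bash
python3 - <<'E'
from h import *
s=snap('scene');w=cloud(s)
o=bot.get_obs();print(o['time'],o['tcp_pos'],o['contact_force'],o['width'])
r=R.from_quat(o['tool_rot'])
W=w.reshape(-1,3);L=r.inv().apply(np.nan_to_num(W,nan=9)-o['tcp_pos'])   # tool-frame points
L=L.reshape(w.shape)
m=(abs(L[...,0])<.04)&(abs(L[...,1])<.06)&(L[...,2]<.03)&(L[...,2]>-.12)
for k in np.arange(-.12,.03,.01):
    q=L[m&(L[...,2]>=k)&(L[...,2]<k+.01)]
    if len(q): print(round(k*1000),len(q),(q.min(0)*1000).round(),(q.max(0)*1000).round())
# project TCP
pc=R.from_quat(s['orientation']).inv().apply(o['tcp_pos']-s['eye']);print('tcp px',s['cx']+s['fx']*pc[0]/pc[2],s['cy']+s['fy']*pc[1]/pc[2])
i=s['img'][130:185,270:340,::-1];cv2.imwrite('pics/g.png',cv2.resize(i,None,fx=10,fy=10,interpolation=cv2.INTER_CUBIC))
E
```

```text
4.15 [0.62223768 0.12518719 0.20763475] [-0.64156488  0.69179881 -0.49356824] -0.0006000228469113178
-120 76 [ -18.  -59. -120.] [  13.   59. -110.]
-110 57 [ -18.  -55. -110.] [   9.   51. -100.]
-100 55 [ -16.  -48. -100.] [ 13.  47. -90.]
-90 77 [-14. -37. -90.] [ 12.  34. -80.]
-80 28 [-13. -33. -80.] [ 11.  31. -71.]
-70 18 [-13. -15. -70.] [ 10.  10. -60.]
-60 14 [-10. -15. -58.] [  5.  11. -50.]
-50 21 [-12. -15. -50.] [  3.  11. -40.]
-40 5 [-10.  -9. -40.] [ -5.   4. -35.]
10 2 [-12.  -0.  18.] [ 0.  0. 19.]
20 47 [-21. -11.  21.] [16.  9. 30.]
tcp px 305.5830328294306 162.10052494463315
```

View pics/g.png

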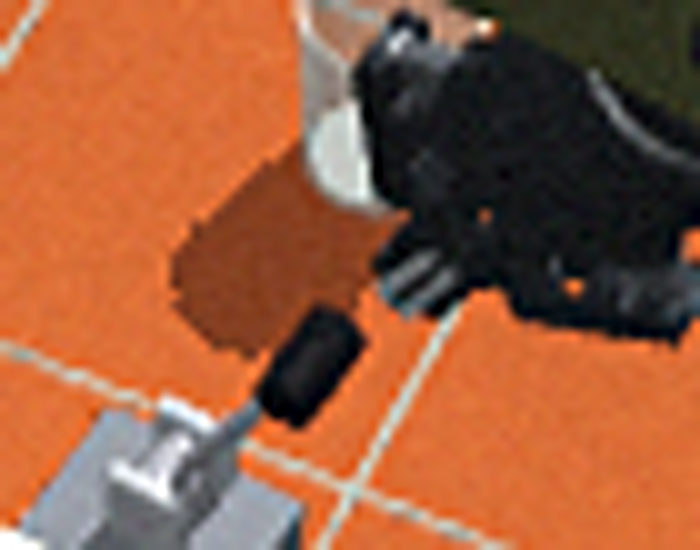

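The true tips are about 30 mm short of the reported TCP along the tool axis; the contact point and the depth data agree on this. I'll go 28 mm deeper and grip again.

```bash
python3 - <<'E'
from h import *
cmd(lever(0,.050))
E
```

```text
shift [-0.145  0.006 -0.314] turn [ 0.002  0.002 -0.004]
```

Call:
arm_command(
  motion=[
    [[0,0,0.04],[0,0,0]],
    [[0,0,0.04],[0,0,0]],
    [[0,0,0.04],[0,0,0]],
    [[0,0,0.04],[0,0,0]],
    [[0,0,0],[0,0,0]],
    [[0,0,0],[0,0,0]],
  ],
  grip=80,
)

```text
time: 4.75
tcp_pos: [0.6216, 0.1251, 0.206]
tool_rot: [0.722, 0.654, -0.151, -0.165]
contact_force: [0.4, 0.3, 0.3]
width: 0.801
grip_force: 0.0
```

Call:
arm_command(
  motion=[
    [[-0.035,0,-0.075],[0,0,0]],
    [[-0.07,0.003,-0.15],[0,0,0]],
    [[-0.105,0.006,-0.23],[0,0,0]],
    [[-0.145,0.006,-0.31],[0,0,0]],
    [[-0.145,0.006,-0.31],[0,0,0]],
    [[-0.145,0.006,-0.31],[0,0,0]],
  ],
)

```text
time: 5.35
tcp_pos: [0.586, 0.1267, 0.1306]
tool_rot: [0.722, 0.655, -0.15, -0.165]
contact_force: [1.2, 0.2, -0.8]
width: 0.797
grip_force: 0.0
```

Call:
arm_command(
  motion=[
    [[0,0,0],[0,0,0]],
    [[0,0,0],[0,0,0]],
    [[0,0,0],[0,0,0]],
    [[0,0,0],[0,0,0]],
    [[0,0,0],[0,0,0]],
    [[0,0,0],[0,0,0]],
  ],
  grip=0,
  grip_force=60,
)

```text
time: 5.95
tcp_pos: [0.5874, 0.1266, 0.1318]
tool_rot: [0.723, 0.655, -0.148, -0.164]
contact_force: [5.1, 0.5, 4.1]
width: 0.234
grip_force: 58.7
```

```bash
python3 - <<'E'
from h import *
b=lever(0,.050)
for t in np.r_[0:1:.1]: print(round(t,2),end=' ');cmd(lever(t,.050),b)
o=bot.get_obs();print(o['qpos'],o['contact_force']);cmd(b)
E
```

```text
0.0 shift [0. 0. 0.] turn [0. 0. 0.]
0.1 shift [-0.022  0.002  0.009] turn [-0.02  -0.199  0.   ]
0.2 shift [-0.045  0.004  0.016] turn [-0.04  -0.398  0.   ]
0.3 shift [-0.068  0.007  0.021] turn [-0.06  -0.597  0.   ]
0.4 shift [-0.092  0.009  0.024] turn [-0.08  -0.796  0.   ]
0.5 shift [-0.116  0.012  0.024] turn [-0.1   -0.995 -0.   ]
0.6 shift [-0.14   0.014  0.021] turn [-0.12  -1.194  0.   ]
0.7 shift [-0.163  0.016  0.016] turn [-0.14  -1.393 -0.   ]
0.8 shift [-0.186  0.019  0.009] turn [-0.16  -1.592  0.   ]
0.9 shift [-0.208  0.021  0.   ] turn [-0.18  -1.791  0.   ]
[0.08347898 0.35945257 1.54475131 0.07827817 1.67596849 0.17278816] [5.09888752 0.50987685 4.10381021]
shift [-0.006  0.    -0.011] turn [ 0.001  0.009 -0.003]
```

Gripped: width is 0.234 (20 mm) at 59 N. Now the pull.

Call:
arm_command(
  motion=[
    [[-0.011,0.001,0.005],[-0.01,-0.1,0]],
    [[-0.022,0.002,0.009],[-0.02,-0.2,0]],
    [[-0.033,0.003,0.013],[-0.03,-0.3,0]],
    [[-0.045,0.004,0.016],[-0.04,-0.398,0]],
    [[-0.056,0.006,0.019],[-0.05,-0.498,0]],
    [[-0.068,0.007,0.021],[-0.06,-0.597,0]],
    [[-0.08,0.008,0.023],[-0.07,-0.697,0]],
    [[-0.092,0.009,0.024],[-0.08,-0.796,0]],
    [[-0.104,0.011,0.024],[-0.09,-0.896,0]],
    [[-0.116,0.012,0.024],[-0.1,-0.995,0]],
  ],
)

```text
time: 6.95
tcp_pos: [0.5584, 0.1296, 0.1382]
tool_rot: [0.741, 0.671, 0.019, 0.021]
contact_force: [3.8, -1.3, 2.1]
width: 0.232
grip_force: 59.6
```

```bash
python3 - <<'E'
from h import *
o=bot.get_obs();print(o['contact_force'],o['torque'],o['width'])
cmd(lever(.5,.05))
E
```

```text
[ 3.79789191 -1.34900534  2.13931408] [-0.01295984 -0.19802381 -0.04656846] 0.2323892231048727
shift [-0.005 -0.    -0.013] turn [ 0.003  0.014 -0.002]
```

Call:
arm_command(
  motion=[
    [[-0.012,0.001,-0.001],[-0.01,-0.1,0]],
    [[-0.024,0.002,-0.003],[-0.02,-0.2,0]],
    [[-0.036,0.003,-0.005],[-0.03,-0.3,0]],
    [[-0.047,0.004,-0.008],[-0.04,-0.398,0]],
    [[-0.058,0.006,-0.011],[-0.05,-0.498,0]],
    [[-0.07,0.007,-0.015],[-0.06,-0.597,0]],
    [[-0.081,0.008,-0.02],[-0.07,-0.697,0]],
    [[-0.092,0.009,-0.024],[-0.08,-0.78,0]],
    [[-0.094,0.009,-0.025],[-0.08,-0.796,0]],
    [[-0.094,0.009,-0.025],[-0.08,-0.796,0]],
  ],
)

```text
time: 7.95
tcp_pos: [0.5347, 0.132, 0.1329]
tool_rot: [0.722, 0.654, 0.151, 0.168]
contact_force: [1.4, -0.6, 7.3]
width: 0.235
grip_force: 59.9
```

```bash
python3 - <<'E'
from h import *
s=snap('scene'); i=s['img'][130:190,260:330,::-1];cv2.imwrite('pics/i.png',cv2.resize(i,None,fx=9,fy=9,interpolation=cv2.INTER_CUBIC))
o=bot.get_obs();print(o['contact_force'],o['torque'],o['width'])
cmd(lever(.9,.05));cmd(lever(.85,.05))
b=lever(.9,.050)
for t in np.r_[.9:.35:-.05]: print(round(t,2),end=' ');cmd(lever(t,.050),b)
E
```

```text
[ 1.5503074  -1.53251682  7.14613667] [-0.17841275  0.20555419 -0.05871173] 0.23455988221920474
shift [-0.003 -0.001 -0.016] turn [ 0.004  0.011 -0.002]
shift [ 0.008 -0.002 -0.011] turn [ 0.014  0.11  -0.002]
0.9 shift [0. 0. 0.] turn [0. 0. 0.]
0.85 shift [ 0.011 -0.001  0.005] turn [0.01 0.1  0.  ]
0.8 shift [ 0.022 -0.002  0.009] turn [0.02  0.199 0.   ]
0.75 shift [ 0.033 -0.003  0.013] turn [0.03  0.299 0.   ]
0.7 shift [ 0.045 -0.004  0.016] turn [0.04  0.398 0.   ]
0.65 shift [ 0.056 -0.006  0.019] turn [0.05  0.498 0.   ]
0.6 shift [ 0.068 -0.007  0.021] turn [0.06  0.597 0.   ]
0.55 shift [ 0.08  -0.008  0.023] turn [0.07  0.697 0.   ]
0.5 shift [ 0.092 -0.009  0.024] turn [0.08  0.796 0.   ]
0.45 shift [ 0.104 -0.01   0.024] turn [0.09  0.896 0.   ]
0.4 shift [ 0.116 -0.012  0.024] turn [0.1   0.995 0.   ]
```

View pics/i.png

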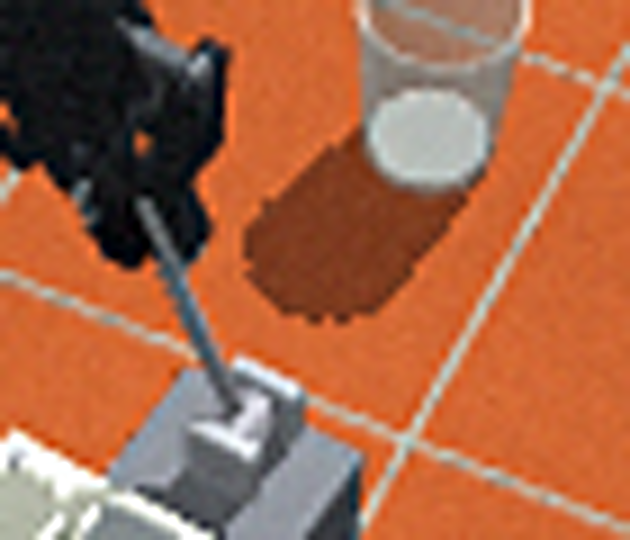

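The rod leans towards the robot, handle at about (145,200) in the crop, still in the fingers. A quick check of the lever angle from rod depth:

```bash
python3 - <<'E'
from h import *
s=snap('scene');w=cloud(s)
P=np.array([*C,.075])+.15*ey
for cx,cy in((155,225),(170,262),(185,300),(200,330),(215,365)):
    u,v=round(260+cx/9),round(130+cy/9)
    for uu in(u-1,u,u+1):
        d=w[v,uu]-P;print((u,v),s['img'][v,uu],(d*1000).round(),'angle',round(np.arctan2(-(d@ex),d[2])+.45,3))
E
```

```text
(277, 155) [70 70 71] [-40.  -3. 107.] angle 0.806
(277, 155) [104 111 113] [-35.  -6. 114.] angle 0.743
(277, 155) [44 43 50] [-33.  -4. 112.] angle 0.731
(279, 159) [67 77 82] [-32.  -5.  93.] angle 0.772
(279, 159) [ 93 100 106] [-28.  -6.  97.] angle 0.724
(279, 159) [69 85 97] [-26.  -3.  93.] angle 0.719
(281, 163) [68 86 99] [-28.   2.  64.] angle 0.862
(281, 163) [131 135 149] [-27.   8.  58.] angle 0.892
(281, 163) [223 103  40] [-64.  97. -75.] angle 2.815
(282, 167) [68 82 95] [-21.  -3.  53.] angle 0.826
(282, 167) [75 88 97] [-19.  -0.  51.] angle 0.809
(282, 167) [183 124 103] [-17.   4.  46.] angle 0.814
(284, 171) [73 80 87] [-15.  -1.  32.] angle 0.879
(284, 171) [80 87 95] [-12.   1.  31.] angle 0.806
(284, 171) [124 123 124] [-10.   5.  27.] angle 0.823
```

Call:
arm_command(
  motion=[
    [[-0.006,0.001,-0.008],[0,-0.03,0]],
    [[-0.012,0.001,-0.016],[0,-0.06,0]],
    [[-0.016,0.002,-0.02],[0,-0.08,0]],
    [[-0.016,0.002,-0.02],[0,-0.08,0]],
    [[-0.016,0.002,-0.02],[0,-0.08,0]],
    [[-0.016,0.002,-0.02],[0,-0.08,0]],
  ],
)

```text
time: 8.65
tcp_pos: [0.5348, 0.1324, 0.1326]
tool_rot: [0.718, 0.65, 0.169, 0.184]
contact_force: [4.8, -5.1, 13.0]
width: 0.236
grip_force: 60.9
```

```bash
python3 - <<'E'
from h import *
s=snap('scene');w=cloud(s)
o=bot.get_obs();print(o['contact_force'],o['torque'],o['width'],o['tcp_pos'])
P=np.array([*C,.075])+.15*ey
for u,v in((281,163),(282,167),(284,171)):
    for uu in(u-1,u):
        d=w[v,uu]-P;print((u,v),'angle',round(np.arctan2(-(d@ex),d[2])+.45,3))
cmd(lever(.9,.05));cmd(lever(.4,.05))
E
```

```text
[ 5.76117514 -5.05140296 12.61707954] [-0.72563378 -1.1578967  -0.43952577] 0.23732308473537528 [0.53479726 0.1323798  0.13255967]
(281, 163) angle 0.887
(281, 163) angle 0.815
(282, 167) angle 0.942
(282, 167) angle 0.845
(284, 171) angle 0.943
(284, 171) angle 0.816
shift [-0.003 -0.002 -0.014] turn [ 0.004  0.111 -0.002]
shift [ 0.113 -0.014  0.009] turn [ 1.030e-01  1.106e+00 -1.000e-03]
```

The TCP didn't move further and the force rose, so the lever is at its stop. Now I'll ease it back.

Call:
arm_command(
  motion=[
    [[0.01,-0.001,0.012],[0,0.06,0]],
    [[0.02,-0.002,0.022],[0.005,0.12,0]],
    [[0.027,-0.003,0.025],[0.01,0.18,0]],
    [[0.038,-0.004,0.029],[0.02,0.279,0]],
    [[0.049,-0.005,0.033],[0.03,0.379,0]],
    [[0.061,-0.006,0.036],[0.04,0.478,0]],
    [[0.072,-0.008,0.039],[0.05,0.578,0]],
    [[0.084,-0.009,0.041],[0.06,0.677,0]],
    [[0.096,-0.01,0.043],[0.07,0.777,0]],
    [[0.108,-0.011,0.044],[0.08,0.876,0]],
  ],
)

```text
time: 9.7
tcp_pos: [0.5596, 0.1296, 0.1379]
tool_rot: [0.741, 0.671, 0.019, 0.021]
contact_force: [8.1, -0.3, -0.9]
width: 0.237
grip_force: 59.8
```

```bash
python3 - <<'E'
from h import *
o=bot.get_obs();print(o['contact_force'],o['torque'],o['width'],o['tcp_pos'])
cmd(lever(.5,.05));cmd(lever(0,.05))
b=lever(.5,.050)
for t in np.r_[.5:-.01:-.05]: print(round(t,2),end=' ');cmd(lever(t,.050),b)
E
```

```text
[ 8.06072094 -0.27241277 -0.91758937] [-0.04434709 -1.53827341 -0.12999705] 0.23736211215368183 [0.5596358  0.12955128 0.13791166]
shift [-0.011 -0.    -0.012] turn [ 0.003  0.014 -0.   ]
shift [ 0.105 -0.012 -0.036] turn [ 1.020e-01  1.009e+00 -1.000e-03]
0.5 shift [0. 0. 0.] turn [0. 0. 0.]
0.45 shift [ 0.012 -0.001  0.   ] turn [0.01 0.1  0.  ]
0.4 shift [ 0.024 -0.002  0.   ] turn [0.02  0.199 0.   ]
0.35 shift [ 0.036 -0.004 -0.001] turn [0.03  0.299 0.   ]
0.3 shift [ 0.048 -0.005 -0.002] turn [ 0.04   0.398 -0.   ]
0.25 shift [ 0.059 -0.006 -0.004] turn [0.05  0.498 0.   ]
0.2 shift [ 0.071 -0.007 -0.007] turn [0.06  0.597 0.   ]
0.15 shift [ 0.083 -0.008 -0.01 ] turn [0.07  0.697 0.   ]
0.1 shift [ 0.094 -0.009 -0.014] turn [0.08  0.796 0.   ]
0.05 shift [ 0.105 -0.011 -0.019] turn [0.09  0.896 0.   ]
0.0 shift [ 0.116 -0.012 -0.024] turn [0.1   0.995 0.   ]
```

Call:
arm_command(
  motion=[
    [[0.012,-0.001,0],[0.01,0.1,0]],
    [[0.024,-0.002,0],[0.02,0.199,0]],
    [[0.036,-0.004,-0.001],[0.03,0.299,0]],
    [[0.048,-0.005,-0.002],[0.04,0.398,0]],
    [[0.059,-0.006,-0.004],[0.05,0.498,0]],
    [[0.071,-0.007,-0.007],[0.06,0.597,0]],
    [[0.083,-0.008,-0.01],[0.07,0.697,0]],
    [[0.094,-0.009,-0.014],[0.08,0.796,0]],
    [[0.105,-0.011,-0.019],[0.09,0.896,0]],
    [[0.115,-0.012,-0.024],[0.1,0.985,0]],
  ],
)

```text
time: 10.7
tcp_pos: [0.588, 0.1267, 0.1311]
tool_rot: [0.724, 0.655, -0.146, -0.162]
contact_force: [-2.6, 0.7, 7.6]
width: 0.239
grip_force: 60.6
```

Call:
arm_command(
  motion=[
    [[0.004,0,-0.002],[0,0.01,0]],
    [[0.008,0,-0.004],[0,0.02,0]],
    [[0.008,0,-0.004],[0,0.02,0]],
    [[0.008,0,-0.004],[0,0.02,0]],
    [[0.008,0,-0.004],[0,0.02,0]],
  ],
)

```text
time: 11.2
tcp_pos: [0.587, 0.1268, 0.1312]
tool_rot: [0.722, 0.654, -0.152, -0.167]
contact_force: [-2.3, -1.3, 7.7]
width: 0.238
grip_force: 61.3
```

```bash
python3 - <<'E'
from h import *
o=bot.get_obs();print(o['contact_force'],o['torque'],o['width'],o['tcp_pos'])
cmd(lever(0,.05))
E
```

```text
[-2.27464324 -1.34094395  7.72914007] [-0.00118701  0.45847571 -0.01611559] 0.23842690545088432 [0.58696161 0.1267689  0.13118302]
shift [-0.004 -0.    -0.009] turn [ 0.002 -0.01  -0.003]
```

It's back at the rest pose. Release and retreat along the rod.

Call:
arm_command(
  motion=[
    [[0,0,0],[0,0,0]],
    [[0,0,0],[0,0,0]],
    [[0,0,0],[0,0,0]],
    [[0,0,0],[0,0,0]],
    [[0,0,0],[0,0,0]],
  ],
  grip=80,
)

```text
time: 11.7
tcp_pos: [0.5873, 0.1267, 0.1292]
tool_rot: [0.722, 0.654, -0.152, -0.166]
contact_force: [-0.7, 0.2, 0.6]
width: 0.8
grip_force: 0.0
```

Call:
arm_command(
  motion=[
    [[0.04,0,0.09],[0,0,0]],
    [[0.09,-0.01,0.19],[0,0,0]],
    [[0.15,-0.015,0.32],[0,0,0]],
    [[0.21,-0.02,0.45],[0,0,0]],
    [[0.23,-0.02,0.6],[0,0,0]],
    [[0.2,-0.1,0.7],[-0.04,-0.4,0]],
    [[0.2,-0.2,0.75],[-0.08,-0.8,0]],
    [[0.1,-0.3,0.75],[-0.09,-0.9,0]],
    [[0,-0.4,0.75],[-0.09,-0.9,0]],
  ],
  grip=100,
)

```text
time: 12.6
tcp_pos: [0.5842, 0.0266, 0.3176]
tool_rot: [0.741, 0.671, -0.0, 0.001]
contact_force: [-0.4, -0.7, 0.1]
width: 1.0
grip_force: 0.0
```

```bash
python3 - <<'E'
from h import *
o=bot.get_obs();print(o['time'],o['contact_force'],o['width'],o['tcp_pos'])
cmd(pose([*(C-.05*ey[:2]),.20]))
s=snap('scene');w=cloud(s);L=R.from_quat(o['tool_rot']).inv().apply((np.nan_to_num(w,nan=9)-o['tcp_pos']).reshape(-1,3)).reshape(w.shape)
m=(abs(L[...,0])<.05)&(abs(L[...,1])<.07)&(L[...,2]<.03)&(L[...,2]>-.12)
for k in np.arange(-.12,.03,.01):
    q=L[m&(L[...,2]>=k)&(L[...,2]<k+.01)]
    if len(q): print(round(k*1000),len(q),(q.min(0)*1000).round(),(q.max(0)*1000).round())
f=s['img'][...].astype(int);z=w[...,2]
roi=np.zeros(z.shape,bool);roi[150:265,215:320]=1
for lo,hi in((.118,.15),(.155,.195)):
    q=w[roi&(z>lo)&(z<hi)];print(len(q),q.mean(0),q.min(0),q.max(0))
i=s['img'][90:240,200:350,::-1];cv2.imwrite('pics/j.png',cv2.resize(i,None,fx=4,fy=4,interpolation=cv2.INTER_CUBIC))
E
```

```text
12.6 [-0.42464415 -0.67640135  0.11464421] 1.0001902823436133 [0.5841609  0.02655243 0.31756508]
shift [-0.177 -0.385 -0.47 ] turn [ 0.004  0.004 -0.003]
-120 80 [ -18.  -68. -120.] [   7.   70. -110.]
-110 98 [ -17.  -68. -110.] [  13.   70. -100.]
-100 96 [ -15.  -70. -100.] [ 13.  69. -90.]
-90 27 [-12. -65. -90.] [ 10.  68. -81.]
-80 25 [-11. -54. -79.] [ -0.  56. -71.]
-70 35 [-12. -58. -70.] [ 12.  56. -60.]
-60 34 [-10. -56. -60.] [ 11.  55. -50.]
-50 10 [-10. -48. -49.] [ 12.  52. -44.]
60 [ 0.54836762 -0.03294307  0.12509335] [ 0.52733599 -0.0851576   0.11828342] [0.59207351 0.12809781 0.13967403]
82 [0.60797179 0.12174196 0.18132961] [0.59474749 0.10569408 0.16812868] [0.61825984 0.14210382 0.19007159]
```

View pics/j.png

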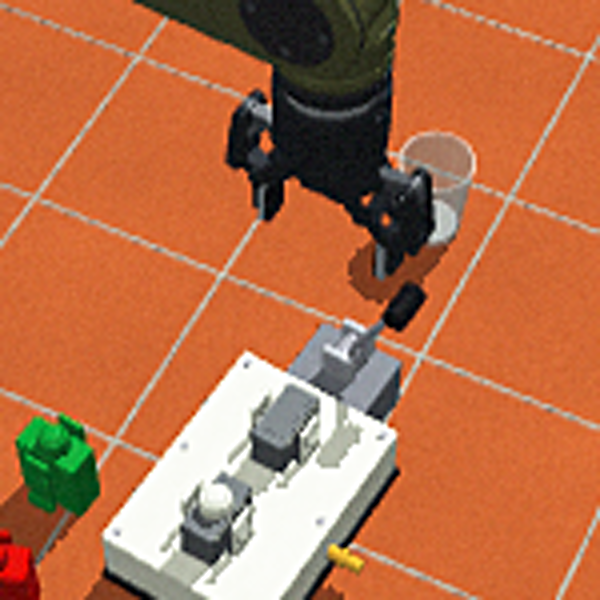

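The lever is back at rest, with the handle at the same coordinates as at the start. Now above the filter cassette.

Call:
arm_command(
  motion=[
    [[-0.06,-0.13,0],[0,0,0]],
    [[-0.12,-0.26,0],[0,0,0]],
    [[-0.177,-0.385,-0.1],[0,0,0]],
    [[-0.177,-0.385,-0.25],[0,0,0]],
    [[-0.177,-0.385,-0.4],[0,0,0]],
    [[-0.177,-0.385,-0.55],[0,0,0]],
    [[-0.177,-0.385,-0.7],[0,0,0]],
    [[-0.177,-0.385,-0.78],[0,0,0]],
    [[-0.177,-0.385,-0.78],[0,0,0]],
    [[-0.177,-0.385,-0.78],[0,0,0]],
  ],
)

```text
time: 13.65
tcp_pos: [0.5435, -0.0697, 0.1225]
tool_rot: [0.741, 0.671, -0.001, 0.0]
contact_force: [-0.3, 0.3, 0.2]
width: 0.996
grip_force: 0.0
```

```bash
python3 - <<'E'
from h import *
o=bot.get_obs();print(o['time'],o['contact_force'],o['width'],o['tcp_pos'])
cmd(pose([.540,-.070,.050]))
s=snap('scene');w=cloud(s);D=w-np.array([.540,-.070,0]);L=np.stack([D@ex,D@ey,w[...,2]],-1)
m=(abs(L[...,0])<.08)&(abs(L[...,1])<.04)
for k in np.arange(.08,.24,.01):
    q=L[m&(L[...,2]>=k)&(L[...,2]<k+.01)]
    if len(q): print(round(k*1000),len(q),'x',sorted((q[:,0]*1000).round().astype(int).tolist())[::max(1,len(q)//12)],'y',(q[:,1].min()*1000).round(),(q[:,1].max()*1000).round())
E
```

```text
13.65 [-0.29542975  0.28062086  0.24334156] 0.9956637385897025 [ 0.54348494 -0.06965863  0.12249516]
shift [-0.014 -0.001 -0.29 ] turn [ 0.003 -0.002 -0.   ]
80 27 x [-47, -12, -8, 0, 7, 12, 13, 14, 14, 15, 23, 24, 25, 26] y -30.0 30.0
90 44 x [-27, -23, -23, -13, -6, 1, 6, 11, 12, 13, 13, 14, 15, 24, 25] y -30.0 28.0
100 105 x [-27, -21, -15, -11, -6, -2, 2, 6, 9, 12, 13, 14, 22, 27] y -29.0 31.0
110 76 x [-26, -23, -13, -10, -7, -2, 1, 5, 8, 11, 13, 21, 25] y -28.0 29.0
120 40 x [-9, -7, -6, -4, -3, -2, 0, 2, 3, 5, 7, 8, 9, 14] y -13.0 12.0
130 4 x [-3, 3, 5, 7] y -7.0 2.0
160 8 x [-43, -42, -41, -40, -40, -40, -39, 48] y -8.0 10.0
170 18 x [-51, -43, -42, -41, -41, -41, -40, -40, 45, 48, 52, 54, 54, 55, 57, 57, 58, 59] y -11.0 13.0
180 20 x [-51, -49, -44, -43, -42, -41, -41, -41, -40, -39, 45, 46, 48, 48, 51, 51, 52, 52, 53, 58] y -12.0 8.0
190 14 x [-48, -44, -40, -39, -39, -38, 44, 44, 46, 49, 50, 57, 58, 59] y -10.0 -2.0
200 18 x [-56, -56, -50, -48, -46, -43, -42, -40, -39, -39, 50, 50, 54, 55, 57, 57, 60, 73] y -12.0 -2.0
210 69 x [-69, -63, -60, -57, -53, -51, -48, -37, 47, 52, 54, 59, 73, 75] y -12.0 15.0
220 61 x [-70, -60, -46, -34, -4, 33, 37, 43, 48, 68, 71, 75, 77] y -14.0 10.0
230 58 x [-68, -57, -37, -30, -23, 22, 30, 37, 39, 41, 43, 46, 63, 73, 75] y -16.0 11.0
```

The cassette is centred between the fingers (plates ±26 mm, pads −40/+44 with the 3.5 mm correction to come). Descend and pinch.

Call:
arm_command(
  motion=[
    [[-0.014,0,-0.06],[0,0,0]],
    [[-0.014,0,-0.12],[0,0,0]],
    [[-0.014,0,-0.18],[0,0,0]],
    [[-0.014,0,-0.24],[0,0,0]],
    [[-0.014,0,-0.28],[0,0,0]],
    [[-0.014,0,-0.305],[0,0,0]],
    [[-0.014,0,-0.305],[0,0,0]],
    [[-0.014,0,-0.305],[0,0,0]],
  ],
)

```text
time: 14.5
tcp_pos: [0.5401, -0.0697, 0.046]
tool_rot: [0.741, 0.671, -0.001, 0.0]
contact_force: [-0.8, 0.1, -0.1]
width: 1.005
grip_force: 0.0
```

Call:
arm_command(
  motion=[
    [[0,0,0],[0,0,0]],
    [[0,0,0],[0,0,0]],
    [[0,0,0],[0,0,0]],
    [[0,0,0],[0,0,0]],
    [[0,0,0],[0,0,0]],
    [[0,0,0],[0,0,0]],
  ],
  grip=0,
  grip_force=60,
)

```text
time: 15.1
tcp_pos: [0.5411, -0.0699, 0.0488]
tool_rot: [0.741, 0.671, -0.0, 0.001]
contact_force: [-4.6, 1.4, 12.8]
width: 0.39
grip_force: 62.8
```

Width reads 0.39, lower than I expected for 40 mm. I'll check with depth before lifting.

```bash
python3 - <<'E'
from h import *
o=bot.get_obs();print(o['time'],o['contact_force'],o['torque'],o['width'],o['tcp_pos'])
s=snap('scene');w=cloud(s);D=w-np.array([.540,-.070,0]);L=np.stack([D@ex,D@ey,w[...,2]],-1)
m=(abs(L[...,0])<.08)&(abs(L[...,1])<.04)
for k in np.arange(.07,.15,.01):
    q=L[m&(L[...,2]>=k)&(L[...,2]<k+.01)]
    if len(q): print(round(k*1000),len(q),'x',sorted((q[:,0]*1000).round().astype(int).tolist())[::max(1,len(q)//14)])
i=s['img'][170:240,215:285,::-1];cv2.imwrite('pics/k.png',cv2.resize(i,None,fx=8,fy=8,interpolation=cv2.INTER_CUBIC))
E
```

```text
15.1 [-4.552653    1.35305818 12.83570575] [0.14916091 0.82697805 0.06877785] 0.3900695670849331 [ 0.54106404 -0.06990331  0.04884817]
70 399 x [-76, -64, -55, -46, -35, -21, 8, 25, 35, 42, 48, 55, 61, 67, 73]
80 22 x [-31, -8, -7, -1, 4, 5, 11, 12, 14, 14, 15, 15, 15, 16, 16, 17, 19, 20, 21, 23, 23, 27]
90 29 x [-31, -10, -8, -2, -1, 1, 9, 12, 15, 15, 15, 19, 24, 27, 31]
100 66 x [-30, -18, -14, -12, -9, -6, -4, -3, 1, 5, 7, 8, 10, 13, 15, 23, 30]
110 46 x [-20, -18, -16, -15, -13, -9, -6, -2, 2, 5, 7, 10, 14, 15, 18, 24]
120 53 x [-39, -29, -22, -20, -17, -9, -7, -5, -2, 1, 4, 8, 19, 24, 27, 30, 31, 44]
130 44 x [-51, -47, -42, -39, -36, -17, 25, 27, 28, 29, 32, 35, 38, 41, 46]
140 33 x [-58, -50, -44, -42, -39, -26, -21, 19, 21, 23, 25, 25, 26, 27, 28, 49, 52]
```

View pics/k.png

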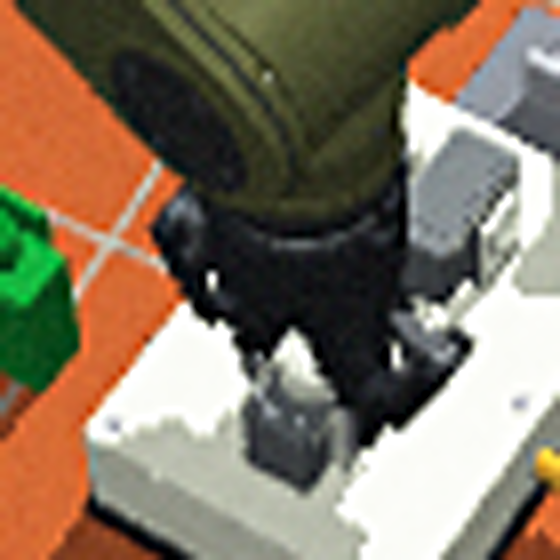

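The fingers straddle both plates, the far one at (370,400) in the crop and the dome between them, with the finger backs at ±30 mm, which fits a pinch at ±20 mm. I'll start the lift gently.

Call:
arm_command(
  motion=[
    [[0,0,0.015],[0,0,0]],
    [[0,0,0.03],[0,0,0]],
    [[0,0,0.045],[0,0,0]],
    [[0,0,0.06],[0,0,0]],
    [[0,0,0.075],[0,0,0]],
    [[0,0,0.09],[0,0,0]],
    [[0,0,0.09],[0,0,0]],
    [[0,0,0.09],[0,0,0]],
  ],
)

```text
time: 15.95
tcp_pos: [0.5398, -0.0696, 0.0684]
tool_rot: [0.741, 0.671, -0.001, 0.0]
contact_force: [-0.4, -0.4, -2.5]
width: 0.388
grip_force: 59.8
```

The tool now carries exactly the cassette's weight (2.5 N), so both catches are free. Lift to height.

Call:
arm_command(
  motion=[
    [[0,0,0.05],[0,0,0]],
    [[0,0,0.1],[0,0,0]],
    [[0,0,0.15],[0,0,0]],
    [[0,0,0.2],[0,0,0]],
    [[0,0,0.26],[0,0,0]],
    [[0,0,0.32],[0,0,0]],
    [[0,0,0.38],[0,0,0]],
    [[0,0,0.43],[0,0,0]],
    [[0,0,0.46],[0,0,0]],
    [[0,0,0.46],[0,0,0]],
  ],
)

```text
time: 16.95
tcp_pos: [0.5406, -0.0698, 0.185]
tool_rot: [0.741, 0.671, -0.0, 0.001]
contact_force: [-0.9, 0.7, -2.8]
width: 0.388
grip_force: 60.8
```

Call:
arm_command(
  motion=[
    [[0,0,0],[0,0,0]],
    [[0,0,0],[0,0,0]],
    [[0,0,0],[0,0,0]],
    [[0,0,0],[0,0,0]],
    [[0,0,0],[0,0,0]],
  ],
)

```text
time: 17.45
tcp_pos: [0.5396, -0.0696, 0.1829]
tool_rot: [0.741, 0.671, -0.001, 0.0]
contact_force: [-0.1, 0.0, -2.4]
width: 0.385
grip_force: 60.8
```

```bash
python3 - <<'E'
from h import *
o=bot.get_obs();print(o['time'],o['contact_force'],o['width'],o['tcp_pos'],o['joint_velocities'].round(3))
s=snap('scene');w=cloud(s);D=w-np.array([.540,-.070,0]);L=np.stack([D@ex,D@ey,w[...,2]],-1)
m=(abs(L[...,0])<.035)&(abs(L[...,1])<.04)
for k in np.arange(.1,.26,.01):
    q=L[m&(L[...,2]>=k)&(L[...,2]<k+.01)]
    if len(q): print(round(k*1000),len(q),(q.min(0)*1000).round(),(q.max(0)*1000).round())
q=w[150:265,215:320];q=q[(q[...,2]>.155)&(q[...,1]>.09)&(q[...,2]<.195)];print('handle',len(q),q.mean(0))
q=w[(abs(w[...,0]-.55)<.03)&(abs(w[...,1]-.03)<.04)&(w[...,2]>.1)&(w[...,2]<.115)];print('blank',len(q),q.mean(0))
E
```

```text
17.45 [-0.12675729  0.04861462 -2.35862569] 0.38488175630408855 [ 0.53960281 -0.06957111  0.18292447] [-0.    -0.003 -0.002  0.001  0.    -0.002]
160 1 [-16. -25. 170.] [-16. -25. 170.]
170 25 [-10. -29. 170.] [ 21.  30. 180.]
180 29 [-14. -31. 180.] [ 24.  11. 190.]
190 35 [-11. -30. 190.] [ 23.  12. 200.]
200 31 [-16. -31. 200.] [ 19.  -3. 210.]
210 19 [-14. -29. 210.] [ 22.  -3. 220.]
220 41 [-30. -29. 220.] [ 29.   3. 230.]
230 43 [-30. -30. 230.] [ 29.   3. 240.]
240 86 [-24. -29. 240.] [ 29.  12. 250.]
250 52 [-33. -14. 250.] [ 29.   8. 260.]
handle 82 [0.60791567 0.12188087 0.18111562]
blank 127 [0.558299   0.02792016 0.10850606]
```

The cassette's underside is at about 0.170 m, which is 10 cm above the deck. It is upright and still, and the handle and blank are where they started. Handing in.

```bash
python3 -c "
from plant import bot
print(bot.finish_job())"
```

```text
the job is handed in; nothing more can be done
None
```

I handed the job in at about 17.5 s: I pulled the vent lever to its stop and eased it back to rest, then lifted out the filter cassette, which is held pinched, level and still about 10 cm above the deck, but `finish_job()` did not report whether it passed.

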